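# Try the sample clip on and off

## Robot

A 6-joint arm with a two-finger parallel gripper is mounted at the origin on the work surface. World frame = base frame: x ahead of the robot, y to its left, z up, the work surface at z = 0. Lengths are in m, angles in rad, forces in N, time in s.
With the tool pointing down it reaches from about 0.375 to 0.975 m from the base axis. Payload 3.8 kg.
Tool frame: the origin (TCP) lies midway between the tips of the shut fingers; the grasp point (between the pads) lies 19 mm behind it; z points along the fingers, y is the line along which they close (so a half turn about z gives the same grasp; the last joint's range is limited). The gripper opens to 88 mm and grips with 3 to 60 N. Pads are 18 mm wide; open, the fingers measure 123 mm over their backs; the gripper's body (75 mm by 187 mm) begins 45 mm behind the grasp point.
Start: joints at [-1.223, 0.264, 1.604, -0, 1.274, -0.037], TCP at [0.253, -0.626, 0.239] pointing down, gripper open.
Joint ranges: [-2.63, 2.63], [-0.94, 2.18], [0.31, 2.57], [-1.31, 4.45], [0, 2.66], [-2.55, 2.55]. Speed limits (rad/s): [2.57, 2.57, 3.14, 3.14, 3.14, 3.14].

## Interface

Orientations are given as a rotation vector (axis times angle).
In Python, from cell import manip, inverse_kinematics, cams, order gives the robot as it stands. Calls block until the motion is done:
- manip.move_pose(position, orientation): joint-space move of the TCP to a pose.
- manip.move_linear(position, rate=0.15, rot=None): straight line of the TCP; rot=None keeps the orientation; rate is the mean speed in m/s.
- manip.set_joints(angles): joint-space move.
- manip.set_gripper(opening, force=None): finger opening in m; force is the grip in N (None keeps the last); returns when the fingers have stopped.
- manip.dwell(seconds).
- inverse_kinematics(position, orientation): joint angles nearest the present ones, or None.
- manip.state(): the state.
- cams.capture(name): name is "scene" or "top" or "wrist"; returns a dict with "image" (420x560x3 uint8, blue, green, red), "z_map" (420x560 float32, m along the optical axis (not along the pixel's ray), 0 where there is no reading), "intrinsics" (3x3 intrinsics, pixels), "position" and "orientation" of the camera in the world; the wrist camera has in their place "T_tool_cam" (4x4, takes a point from camera to tool coordinates, whose origin is the TCP and whose axes are the flange's). Camera axes: x right, y down, z forward; pixel columns grow to the right and rows downward; lengths in m; the calibration is good to about 2 mm. A picture is of the moment at which its call begins: read the wrist's pose just before it.
A pose or a line that the arm cannot do raises manip.IKError and nothing moves.
- order.close_job(): hands the job in; it is judged then, once.
The state is a dict: "clock": time; "joint_pos": joint angles; "joint_velocities": joint speeds; "tau": joint torques, N m; "tool_pos": TCP position; "tcp_rot": TCP orientation; "contact_force": force on the tool from outside, world axes, zero at the start; "moment": the same for the moment, N m; "gripper_width": finger opening in m; "grasp_force": force on a finger pad.
Only numpy, scipy, OpenCV 4.12 (cv2) and the standard library are available. Lean on these libraries where they do the work, as an engineer would, in place of code of your own. Each camera call takes 0.05 s, during which the arm holds its last target. There are 200 camera calls.

## Task

On the stage that holds the tan sample slide, swing the spring clip by its red knob around its pivot screw until its black shoe sits well onto the slide, let go and keep off it for three seconds while the grain photo is taken, then swing the clip right off to the side again so the slide could be lifted out, and let go. The slide must stay in its seat. Leave the clip of the blue sample's stage where it is.

Things in the scene. Friction and masses are not known exactly. Their poses are not given: they have to be found in the camera images.
- tan_stage: Fixed grey metal stage under the tan slide and its clip, top at 18 mm; x -115 to 75, y -35 to 150 mm in its own frame. Origin on the axis of the clip's upright pivot screw (brass head, 36 mm high), at table height. The slide's seat is centred 100 mm along +y. The round red knob, 14 mm across, stands on the clip's blade 45 mm from the pivot, 32 to 72 mm above the table.
- tan_clip (a joint): Angle of its steel clip, 0 to 1.9 rad (stops). At 0 the blade points along the stage's +y, over the slide's long edge; grows counter-clockwise from above; 1.57: along -x. Blade 14 mm wide, ends 90 mm from the pivot, top at 32 mm. A black sprung shoe at 85 mm rides 1 mm up onto the slide. Well on the slide below 0.5, clear above 0.9. It stays where left; 1 to 3 N at the knob moves it.
- tan_slide: Loose white sample slide, 110 x 70 x 6 mm, 70 g, with a tan face, lying in the seat of its stage with about 3 mm play. Origin at the centre of its underside, x along its length (parallel to the stage's x), its top 24 mm above the table.
- blue_knob (a point): Centre of the top (72 mm above the table) of the same kind of red knob on the clip of the other, identical stage, the one with the blue slide. Not to be moved.
Things that resemble listed ones, but are neither listed nor needed, are in the scene too. Leave any green or yellow look-alike of the tan_slide alone.

How it is judged:
By the outcome, as a careful person would: the job done as asked, in the order asked, and still so for the second after the job is handed in, with the robot touching nothing.
It also fails if it takes over 48 s, if anything falls off the work surface, if the arm or the gripper's body presses on something with over 40 N, if the wrist force passes 120 N, or if a joint passes its speed limit or range.

## Working session

There is one attempt and no reset: what is moved stays moved. The work goes in short steps, each a Python script; the robot and the scene stay as the last script left them, time stands still between calls to the robot, and variables do not carry over. Pictures are saved under pics/ and viewed, at most 10 in all, crops included, and the job is handed in when it is done.

```bash
mkdir -p pics && ls && python3 - <<'E'
from cell import cams,manip
import cv2,numpy as np,pickle
d={n:cams.capture(n) for n in("scene","top")}
pickle.dump(d,open("v0.pkl","wb"))
for n in d: cv2.imwrite(f"pics/{n}0.png",d[n]["image"]); print(n,d[n]["position"],d[n]["orientation"],d[n]["intrinsics"])
print(manip.state())
E
```

```text
pics
scene [1.1013539  0.51204207 0.65178936] [-1.01129606 -2.27024106  1.16051507] [[435.33529044   0.         287.66225856]
 [  0.         435.33529044 208.31238317]
 [  0.           0.           1.        ]]
top [ 0.38115569 -0.01325113  0.91765986] [-2.19479056  2.16312066 -0.14932033] [[494.01287605   0.         289.50503496]
 [  0.         494.01287605 216.87364991]
 [  0.           0.           1.        ]]
{'clock': 0.1, 'joint_pos': array([-1.22291990e+00,  2.64655563e-01,  1.60522640e+00,  2.34155725e-05,
        1.27370257e+00, -3.68927926e-02]), 'joint_velocities': array([ 5.82228260e-04, -2.11655074e-03, -3.65649514e-03,  1.75532527e-04,
        2.32807649e-04,  4.46588848e-05]), 'tau': array([ 6.47582019e-04, -5.03616571e+01, -3.58070576e+01,  7.30487262e-02,
        2.32940493e-02, -4.47828825e-05]), 'tool_pos': array([ 0.25315008, -0.62504275,  0.23753347]), 'tcp_rot': array([-3.08170077e+00, -6.00285165e-01,  4.49534122e-04]), 'contact_force': array([ 0.48648515, -0.67220641,  0.9515475 ]), 'moment': array([0.02844922, 0.00201621, 0.0483105 ]), 'grasp_force': 0.0, 'gripper_width': 0.08803154911620993}
```

View pics/top0.png

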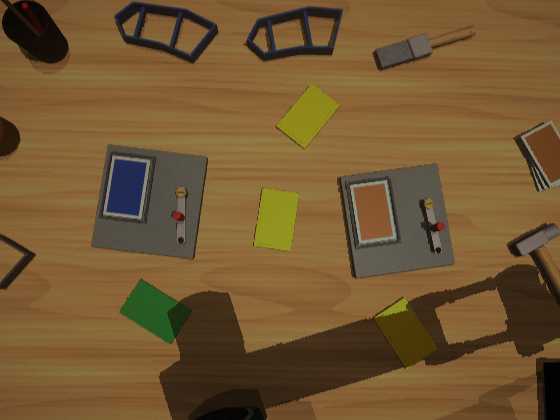

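View pics/scene0.png

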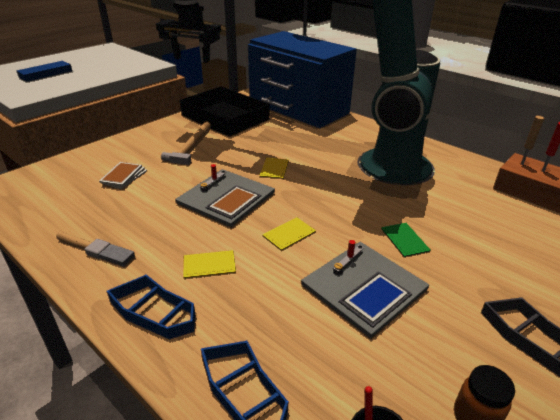

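The top view shows the blue slide on its stage at (128,187), with that stage's knob at (177,215). The tan slide is on the right stage at (372,212), with its pivot at (428,203), knob at (440,226) and blade pointing down to about (438,250). There is also a tan-faced stack at (545,150), but it lies on the table with no stage or clip. The target is therefore the slide at (372,212), and the clip to move is the one whose knob is at (440,226). I'll confirm this in an enlarged crop and take coarse measurements.

```bash
cat > h.py <<'E'
import cv2,numpy as np
from scipy.spatial.transform import Rotation as R
from cell import cams,manip,inverse_kinematics
def cam_pose(c,st=None):
    if "position" in c: return R.from_rotvec(c["orientation"]).as_matrix(),np.array(c["position"])
    T=np.array(c["T_tool_cam"]); Rt=R.from_rotvec(st["tcp_rot"]).as_matrix()
    return Rt@T[:3,:3],Rt@T[:3,3]+st["tool_pos"]
def ray(c,px,P):
    K=c["intrinsics"]; d=P[0]@np.array([(px[0]-K[0,2])/K[0,0],(px[1]-K[1,2])/K[1,1],1.]); return P[1],d/np.linalg.norm(d)
def onplane(c,px,z,P):
    o,d=ray(c,px,P); return o+d*(z-o[2])/d[2]
def meet(r1,r2):
    A=np.c_[r1[1],-r2[1]]; t=np.linalg.lstsq(A,r2[0]-r1[0],rcond=None)[0]
    p,q=r1[0]+t[0]*r1[1],r2[0]+t[1]*r2[1]; return (p+q)/2,np.linalg.norm(p-q)
def blobs(img,lo,hi,amin):
    h=cv2.cvtColor(img,cv2.COLOR_BGR2HSV); m=cv2.inRange(h,lo,hi)
    if lo[0]==0: m|=cv2.inRange(h,(174,lo[1],lo[2]),(180,255,255))
    cs=cv2.findContours(m,cv2.RETR_EXTERNAL,cv2.CHAIN_APPROX_NONE)[0]
    return sorted([c for c in cs if cv2.contourArea(c)>=amin],key=cv2.contourArea,reverse=True)
RED=((0,170,60),(4,255,255)); TAN=((5,110,90),(12,255,255))
def show(bs): 
    for b in bs: print(np.round(cv2.minAreaRect(b)[0]),np.round(cv2.minAreaRect(b)[1]),round(cv2.minAreaRect(b)[2]),cv2.contourArea(b))
E
python3 - <<'E'
from h import *
import pickle
d=pickle.load(open("v0.pkl","rb"))
for n in d:
    i=d[n]["image"]; hs=cv2.cvtColor(i,cv2.COLOR_BGR2HSV)
    for q in ([(440,226),(177,215),(372,212),(428,203),(300,350)] if n=="top" else [(213,172),(351,249),(232,203)]): print(n,q,hs[q[1],q[0]])
    print("red");show(blobs(i,*RED,8));print("tan");show(blobs(i,*TAN,200))
i=d["top"]["image"][150:290,320:470]; cv2.imwrite("pics/crop.png",cv2.resize(i,None,fx=4,fy=4,interpolation=cv2.INTER_CUBIC))
E
```

```text
scene (213, 172) [  0 201  61]
scene (351, 249) [179 225  59]
scene (232, 203) [ 13 186 148]
red
[368. 399.] [ 6. 26.] 0 73.5
[352. 243.] [6. 5.] 90 19.5
tan
[533. 168.] [62. 20.] 18 843.5
[233. 200.] [16. 36.] 53 359.5
[120. 172.] [14. 34.] 47 293.0
top (440, 226) [  2 200 140]
top (177, 215) [  2 199 141]
top (372, 212) [ 13 163 133]
top (428, 203) [ 21 129  97]
top (300, 350) [ 15 164  59]
red
[176. 216.] [7. 7.] 90 38.0
[440. 226.] [6. 7.] 90 35.0
[24.  6.] [5. 5.] 90 19.5
tan
```

View pics/crop.png

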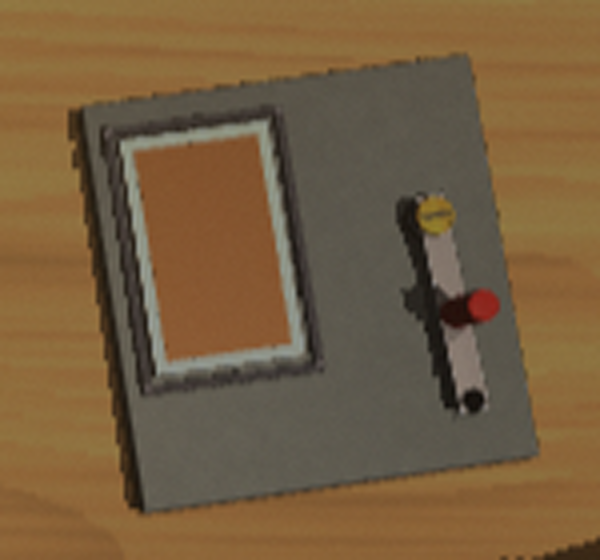

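The crop confirms it: tan slide in its seat, brass pivot at crop (436,215), knob top at (484,304), black shoe at (473,401). The clip is off to the side at roughly 1.57. Next I'll get the coarse pose and take two wrist views from above.

```bash
python3 - <<'E'
from h import *
import pickle
c=pickle.load(open("v0.pkl","rb"))["top"]; P=cam_pose(c)
px=lambda x,y:(320+(x+.5)/4-.5,150+(y+.5)/4-.5)
piv=onplane(c,px(436,215),.036,P); k=onplane(c,px(484,304),.072,P); sh=onplane(c,px(473,401),.032,P); s=onplane(c,px(213,242),.024,P)
print("piv",piv,"knob",k,"shoe",sh,"slide",s,np.linalg.norm((k-piv)[:2]),np.linalg.norm((sh-piv)[:2]),np.linalg.norm((s-piv)[:2]))
z=piv-sh; yaw=np.arctan2(-(s-piv)[0],(s-piv)[1]); print("stage yaw",yaw)
# tool down, tool y along stage y (tangential at ~1.57)
y=np.array([-np.sin(yaw),np.cos(yaw),0]); zt=np.array([0,0,-1.]); 
for sgn in(1,-1):
    M=np.c_[np.cross(sgn*y,zt),sgn*y,zt]; rv=R.from_matrix(M).as_rotvec(); j=inverse_kinematics([k[0],k[1],.06],rv); print(sgn,rv,j)
w=cams.capture("wrist"); print(w["T_tool_cam"],w["intrinsics"])
E
```

```text
piv [ 0.50599829 -0.29030399  0.036     ] knob [ 0.46229497 -0.29930143  0.072     ] shoe [ 0.42204295 -0.306919    0.032     ] slide [ 0.4934691  -0.19081921  0.024     ] 0.044619889313456396 0.08558362925968017 0.10027063708002774
stage yaw 0.12528123679237083
1 [ 0.19666264 -3.1354311  -0.        ] [-0.61979162  0.2102806   2.02949621  0.          0.90181584 -2.31586918]
-1 [3.1354311  0.19666264 0.        ] [-0.61979162  0.2102806   2.02949621  0.          0.90181584  0.82572347]
[[ 3.34511259e-04 -9.66865651e-01 -2.55285530e-01  6.53509531e-02]
 [ 9.99999725e-01  1.54411515e-04  7.25524778e-04  1.69695966e-04]
 [-6.62065961e-04 -2.55285702e-01  9.66865436e-01 -1.45879980e-01]
 [ 0.00000000e+00  0.00000000e+00  0.00000000e+00  1.00000000e+00]] [[314.66903087   0.         272.37992427]
 [  0.         314.66903087 201.55347755]
 [  0.           0.           1.        ]]
```

```bash
python3 - <<'E'
from h import *
import pickle
k=np.array([.4623,-.2993]); yaw=.125
rv=R.from_matrix(np.c_[np.cross([np.sin(yaw),-np.cos(yaw),0],[0,0,-1.]),[np.sin(yaw),-np.cos(yaw),0],[0,0,-1.]]).as_rotvec()
out=[]
for i,off in enumerate([(0.05,.06),(0.0,0.0)]):
    p=[k[0]+off[0],k[1]+off[1],.20]
    manip.move_pose(p,rv) if i==0 else manip.move_linear(p,rate=.2)
    manip.dwell(.2); st=manip.state(); c=cams.capture("wrist"); out.append((c,st))
    cv2.imwrite(f"pics/w{i}.png",c["image"])
    print(st["clock"],st["tool_pos"]); show(blobs(c["image"],*RED,30))
pickle.dump(out,open("w.pkl","wb"))
cv2.imwrite("pics/w.png",cv2.resize(np.vstack([out[0][0]["image"],out[1][0]["image"]]),None,fx=.7,fy=.7,interpolation=cv2.INTER_AREA))
E
```

```text
2.0583 [ 0.5121544  -0.24017051  0.20007279]
[329. 252.] [14. 13.] 74 143.5
2.85 [ 0.46296165 -0.2985118   0.19998658]
[274. 192.] [21. 14.] 90 217.5
```

View pics/w.png

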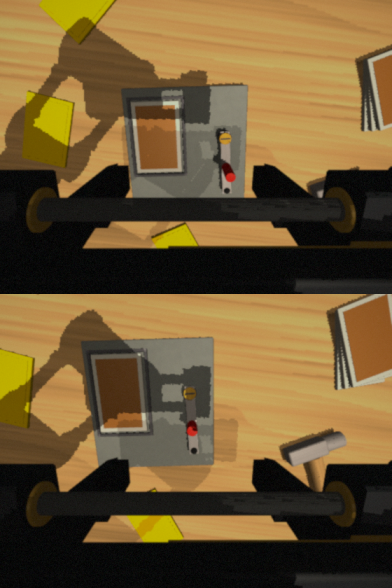

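Both wrist views show the tan stage. In the first, the knob top is at about (329,253) and the pivot at (320,197). In the second, the knob is at (274,196) and the pivot at (271,141). I'll triangulate from these.

```bash
python3 - <<'E'
from h import *
import pickle
from itertools import combinations
o=pickle.load(open("w.pkl","rb"));t=pickle.load(open("v0.pkl","rb"))["top"]
rk=[];rp=[]
for i,(c,st) in enumerate(o):
    P=cam_pose(c,st); b=blobs(c["image"],*RED,30)[0]; x,y,w,h=cv2.boundingRect(b)
    h_=cv2.cvtColor(c["image"],cv2.COLOR_BGR2HSV)
    br=cv2.inRange(h_,(17,110,70),(30,255,255)); x0,y0=[(320,197),(271,141)][i]; m=np.zeros_like(br); m[y0-9:y0+10,x0-9:x0+10]=br[y0-9:y0+10,x0-9:x0+10]
    ys,xs=np.nonzero(m); pv=(xs.mean(),ys.mean()); kp=(x+w/2-.5,y+h-.5-w/2)  # top disc at the lower end
    print(i,(x,y,w,h),kp,pv,len(xs)); rk.append(ray(c,kp,P)); rp.append(ray(c,pv,P))
    print(" plane knob",onplane(c,kp,.072,P)," piv",onplane(c,pv,.036,P))
Pt=cam_pose(t); rk.append(ray(t,(440.6,225.6),Pt)); rp.append(ray(t,(428.6,203.4),Pt))
for a,b in combinations(range(3),2): print(a,b,"knob",*meet(rk[a],rk[b]),"piv",*meet(rp[a],rp[b]))
E
```

```text
0 (321, 244, 15, 16) (328.0, 252.0) (np.float64(321.2025316455696), np.float64(197.52742616033754)) 237
 plane knob [ 0.46315013 -0.29936012  0.072     ]  piv [ 0.50627453 -0.29127684  0.036     ]
1 (267, 181, 15, 22) (274.0, 195.0) (np.float64(270.32), np.float64(141.732)) 250
 plane knob [ 0.46241847 -0.30036048  0.072     ]  piv [ 0.50607362 -0.29135805  0.036     ]
0 1 knob [ 0.46130233 -0.3004977   0.06746921] 8.697643833671403e-05 piv [ 0.50605794 -0.29139299  0.03522303] 0.00010116847351651802
0 2 knob [ 0.46249152 -0.29976683  0.07043093] 4.303767308479026e-05 piv [ 0.50606306 -0.29117559  0.03440716] 0.0008383511215702799
1 2 knob [ 0.46226496 -0.30014726  0.07025219] 0.0007513706717117017 piv [ 0.5061067  -0.29122069  0.03341178] 0.0005174531814105701
```

Two-view heights are 70 mm for the knob and 34 mm for the pivot screw, which matches the text. Now I'll cage the knob with the fingers, swing the clip on, release it and look.

```bash
cat >> h.py <<'E'
PIV=np.array([.5061,-.2912]); YAW=.125
def pose(th,z):
    a=np.pi/2+YAW+th; r=np.array([np.cos(a),np.sin(a),0]); t=np.array([-r[1],r[0],0])
    y=-t if True else t; zt=np.array([0,0,-1.])
    return np.r_[PIV+.045*r[:2],z],R.from_matrix(np.c_[np.cross(y,zt),y,zt]).as_rotvec()
def swing(a,b,n,z=.045):
    for th in np.linspace(a,b,n+1)[1:]:
        p,rv=pose(th,z); manip.move_linear(p,rate=.05,rot=rv)
        s=manip.state(); print("th",round(th,2),"F",np.round(s["contact_force"],1),"w",round(s["gripper_width"],4),"t",round(s["clock"],2))
E
sed -i 's/y=-t if True else t;/y=t;/' h.py
python3 - <<'E'
from h import *
k=np.array([.4626,-.2998]); d=k-PIV; th0=np.arctan2(d[1],d[0])%(2*np.pi)-np.pi/2-YAW; print("th0",th0)
# choose tool y sign: compare with present orientation
print(np.round(R.from_rotvec(pose(th0,.1)[1]).as_matrix()[:,1],2), np.round(R.from_rotvec(manip.state()["tcp_rot"]).as_matrix()[:,1],2))
for th in (th0,1.2,.7,.2): print(inverse_kinematics(*pose(th,.045)))
p,rv=pose(th0,.1)
manip.set_gripper(.045); manip.move_linear(p,rate=.1,rot=rv); p,_=pose(th0,.045); manip.move_linear(p,rate=.08)
manip.set_gripper(.0165,force=5); s=manip.state(); print(s["gripper_width"],s["grasp_force"],s["contact_force"],s["clock"])
E
```

```text
th0 1.6409804793694742
[ 0.19 -0.98  0.  ] [ 0.13 -0.99 -0.  ]
[-6.21077453e-01  2.31136120e-01  2.03754115e+00 -8.88178420e-16
  8.72915382e-01  7.54534721e-01]
[-5.90889953e-01  2.14251638e-01  2.05884401e+00 -4.44089210e-16
  8.68497008e-01  1.22570270e+00]
[-5.49756247e-01  2.13182215e-01  2.06018271e+00 -4.44089210e-16
  8.68227726e-01  1.76683641e+00]
[-5.13222234e-01  2.31472172e-01  2.03711399e+00 -8.88178420e-16
  8.73006489e-01  2.30337042e+00]
0.016150515467150395 0.0 [ 0.71858017 -0.46015154  0.5190439 ] 6.25
```

```bash
python3 - <<'E'
from h import *
swing(1.641,.2,6)
manip.set_gripper(.045); p,_=pose(.2,.2); manip.move_linear(p,rate=.15)
s=manip.state(); c=cams.capture("wrist"); cv2.imwrite("pics/on.png",c["image"]); t=cams.capture("top"); print(s["clock"])
cv2.imwrite("pics/on.png",np.vstack([cv2.resize(c["image"],None,fx=.7,fy=.7,interpolation=cv2.INTER_AREA),cv2.resize(t["image"][150:290,320:470],(392,300))]))
P=cam_pose(c,s); b=blobs(c["image"],*RED,30)[0]; x,y,w,h=cv2.boundingRect(b); print((x,y,w,h))
q=onplane(c,(x+w/2-.5,y+h/2-.5),.065,P)[:2]-PIV; print("knob r",np.linalg.norm(q),"th",np.arctan2(q[1],q[0])-np.pi/2-YAW)
E
```

```text
th 1.4 F [ 0.4 -0.6 -0.3] w 0.0162 t 6.64
th 1.16 F [ 0.8 -0.6  0.3] w 0.0164 t 7.03
th 0.92 F [-0.  -0.1  0.2] w 0.0163 t 7.42
th 0.68 F [ 0.4  0.3 -0.7] w 0.0162 t 7.82
th 0.44 F [ 0.2 -0.3 -0.2] w 0.0166 t 8.21
th 0.2 F [ 1.4  0.4 -0.1] w 0.0165 t 8.6
10.375
(265, 179, 16, 22)
knob r 0.04265007291394707 th 0.21897620442313492
```

View pics/on.png

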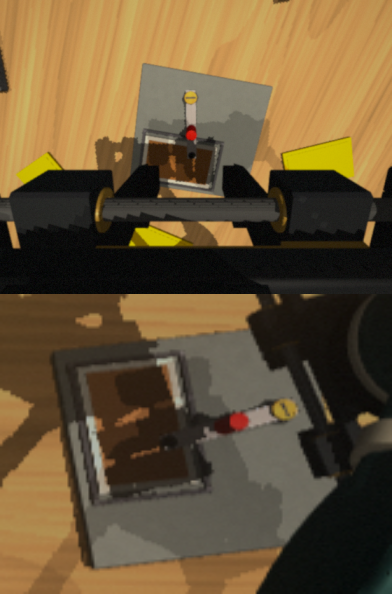

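The clip is at about 0.22 rad. Its shoe (wrist crop (192,155)) is well over the slide, and the slide is still in its seat. I'll wait for the photo, then swing the clip back off.

```bash
python3 - <<'E'
from h import *
manip.dwell(4.0)
p,_=pose(.22,.1); p2,rv=pose(.22,.045); manip.move_linear(p,rate=.15,rot=rv); manip.move_linear(p2,rate=.08)
manip.set_gripper(.0165,force=5); print(manip.state()["gripper_width"])
swing(.22,1.6,6)
manip.set_gripper(.045); p,_=pose(1.6,.2); manip.move_linear(p,rate=.15)
s=manip.state(); c=cams.capture("wrist"); t=cams.capture("top"); print(s["clock"])
cv2.imwrite("pics/off.png",np.vstack([cv2.resize(c["image"],None,fx=.7,fy=.7,interpolation=cv2.INTER_AREA),cv2.resize(t["image"][150:290,320:470],(392,300))]))
P=cam_pose(c,s); b=blobs(c["image"],*RED,30)[0]; x,y,w,h=cv2.boundingRect(b)
q=onplane(c,(x+w/2-.5,y+h/2-.5),.065,P)[:2]-PIV; print("knob r",np.linalg.norm(q),"th",np.arctan2(q[1],q[0])%(2*np.pi)-np.pi/2-YAW)
E
```

```text
0.016522970236513484
th 0.45 F [ 0.7 -1.4  0.5] w 0.0163 t 17.1
th 0.68 F [ 1.1 -0.2 -0.2] w 0.0165 t 17.48
th 0.91 F [ 1.  -0.1  0.3] w 0.0164 t 17.87
th 1.14 F [-0.7  0.1  0.5] w 0.0166 t 18.25
th 1.37 F [ 0.4 -0.1  0.5] w 0.0164 t 18.63
th 1.6 F [-1.  -0.3 -0.5] w 0.0167 t 19.02
20.7917
knob r 0.043368531199842526 th 1.5716491238761523
```

View pics/off.png

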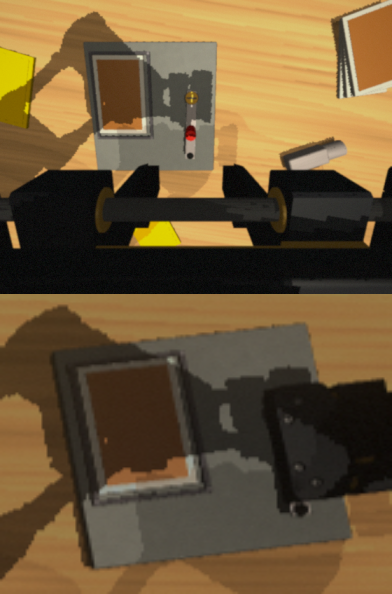

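The clip is back at about 1.57 rad, with its blade at wrist crop (190,98) to (190,156), clear of the slide. The slide is seated and the gripper is well above it, so I'm handing in.

```bash
python3 -c "
from cell import order
print(order.close_job())"
```

```text
the job is handed in; nothing more can be done
None
```

The job is handed in: the tan stage's clip was swung onto the slide (about 0.22 rad), left untouched for over 4 s, then swung back clear (about 1.57 rad) and released, with the slide still seated and the blue stage's clip never approached.

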